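Turn the cover castings over on the inspection rack and reject the one short of a boss

ROBOT

A 7-joint arm with a two-finger parallel gripper is mounted at the origin on the work surface. World frame = base frame: x ahead of the robot, y to its left, z up, the work surface at z = 0. Lengths are in m, angles in rad, forces in N, time in s.
With the tool pointing down it reaches from about 0.425 to 0.925 m from the base axis. Payload 6.8 kg.
Tool frame: the origin (TCP) lies at the centre of the arm's flange, where the gripper is bolted on; the fingertips stand 173 mm ahead of it and the grasp point (between the pads) lies 155 mm ahead of it (finger_overhang is the distance from the TCP to the fingertips, in m); y points along the fingers, z is the direction in which the jaws open and shut, and the axes are right-handed (so a half turn about y gives the same grasp; the last joint's range is limited). The gripper opens to 85 mm and grips with 20 to 120 N. Pads are 22 mm wide; open, the fingers measure 114 mm over their backs; the gripper's body (76 mm by 85 mm) begins 54 mm behind the grasp point. The pads swing forward as they close: fully open they stand 13 mm farther back than shut.
Start: joints at [1.141, 0.477, 0.022, 1.555, -0.011, 1.109, -0.083], TCP at [0.213, -0.64, 0.405] pointing down, gripper open.
Joint ranges: [-2.96, 2.96], [-0.34, 2.1], [-1.41, 1.46], [0.24, 2.44], [-1.37, 4.51], [0.17, 1.92], [-2.96, 2.96]. Speed limits (rad/s): [2.39, 2.39, 3.14, 3.14, 3.14, 3.14, 3.14].

INTERFACE

Orientations are given as a rotation vector (axis times angle).
In Python, from bench import get_obs, grab_frame, hand_in, finger_overhang gives the robot as it stands. The module is installed in compiled form; this text tells all that it offers.
- The arm moves only by the shell command python3 -m jog 'ROWS' [FORCE]. ROWS is JSON, a list of rows, each a list of 3 entries, a list of its own where there are three numbers: the shift along the tool's x, y, z in cm, then the turn about the tool's y in rad, then the gripper command: -1 is fully open, 1 is shut, values between are in proportion. In form: [[[x, y, z], twist, gripper], ...]. A call has 1 to 10 rows; each row is the pose to reach, as a shift and turn from the pose commanded when the call began, along the tool's axes at that moment; what a row does not reach only later rows make up. A row lasts 1/8 s, in which the tool goes at most 62.5 mm and 10.7 degrees, less where a joint would pass 70% of its speed; a pose out of reach is approached as far as the arm can. A call with a gripper value outside its range is refused whole. The fingers move at their own pace and stop on an object; FORCE is the grip in N (left out, the last holds). Time passes only in rows, so rows that repeat a pose let the fingers close. It gives the time, the measured TCP pose, the force and the opening at its end, in the units of the state.
- get_obs(): the state, without advancing time (a new reading comes with each control period).
- grab_frame(name): name is "scene" or "side" or "wrist"; returns a dict with "image" (384x512x3 uint8, blue, green, red), "fx", "fy", "cx", "cy" (pixels), "origin" and "rotation" of the camera in the world. Camera axes: x right, y up, looking along -z (the intrinsics and any distortion apply to the point x, -y, -z); pixel columns grow to the right and rows downward; lengths in m; the calibration is good to about 2 mm. A picture is of the moment at which its call begins. There is no depth.
- hand_in(): hands the job in, once; it reports no verdict.
The state is a dict: "clock": time; "joints": joint angles; "qvel": joint speeds; "tau": joint torques, N m; "tcp_pos": TCP position; "orientation": TCP orientation; "contact_force": force on the tool from outside, world axes, zero at the start; "moment": the same for the moment, N m; "grip_width": finger opening in m.
Only numpy, scipy, OpenCV 4.12 (cv2) and the standard library are available. Lean on these libraries where they do the work, as an engineer would, in place of code of your own. Each camera call takes 0.05 s, during which the arm holds its last target.

TASK

Two cast covers lean on the robot's side of the two-sided rack with their undersides hidden. Turn each one over and inspect its underside, which should have two round bosses, one near each end: stand a cover that has both on the ledge of the rack's far side, on its end and leaning back on the face with its underside outward; lay a cover that lacks one flat in the steel tray, underside up. Leave the sanding block, spray can and brush where they are.

Things in the scene. Friction and masses are not known exactly. Their poses are not given: they have to be found in the camera images.
- rack: Fixed grey roof-shaped rack. Origin: underside centre; x to the far side, y along the 260 mm ridge, z up. Both sides alike: flat face 55 deg from horizontal, 55 mm long, ledge at its foot 32 mm out, square to the face. Inner corners at x = -/+34.5, z 35 mm; ridge z 80. A cover stood home on a ledge has its centre at x -/+21, z 81 mm, its top 35 mm free above the ridge. Far side starts empty.
- cover_k: Cast aluminium cover, 90 (x) by 44 (y) by 30 mm (z), about 0.2 kg. Origin: block centre; z out of the flat top. Underside (-z): pocket 80 x 34 x 16 mm deep, low web across the middle, bosses 18 mm in diameter at x -25 and +25, to 2.5 mm below the rim; a faulty cover has bare floor in place of one. Starts on the rack's near ledge on its -x end, underside on the face.
- cover_m: The other cover, alike in size, origin, axes and start, at the other place along the rack. Whether a cover is complete or faulty must be seen or felt.
- tray: Fixed open steel tray for rejects, 170 mm (x) by 180 mm (y) outside, walls 4 mm thick and 25 mm high, floor 4 mm thick. Origin: centre of its underside, on the bench; x and y along its sides. It stands on one side of the rack or the other.
- crate: Bystander, fixed: plywood crate 150 x 130 x 60 mm with wood offcuts, on the other side of the rack from the tray. Origin: centre of its underside.
- sander: Bystander, loose: orange sanding block 110 x 60 x 40 mm on the bench. Origin: centre of its underside.
- spray: Bystander, loose: spray can, 52 mm in diameter, 150 mm tall, upright on the bench. Origin: centre of its underside.
- file_brush: Bystander, loose: bench brush about 200 mm long, lying on the bench. Origin: underside, within its length.

How it is judged:
At the end, for the whole second after the job is handed in: Each complete cover on the far ledge (centre 10-34 mm beyond the ridge line, 74-87 mm high), leaning on the face, underside outward within 7 degrees; each faulty cover flat on the tray floor inside its walls, underside up within 8 degrees; all at rest and released (x of cover_k in the frame of rack between 0.01 and 0.034 m and y of cover_k in the frame of rack between -0.125 and 0.125 m and z of cover_k in the frame of rack between 0.074 and 0.087 m and angle between cover_k's own z axis and vertical between 2.05 and 2.31 rad and linear speed of each of cover_k, cover_m below 0.02 m/s and x of cover_m in the frame of tray between -0.065 and 0.065 m and y of cover_m in the frame of tray between -0.07 and 0.07 m and height (world z) of cover_m below 0.026 m and angle between cover_m's own z axis and vertical above 3 rad); the robot touches nothing.
It fails at once if the sanding block was moved by more than 30 mm (distance of sander from where it was at the start of the episode above 0.03 m).
It fails at once if the spray can was moved by more than 30 mm (distance of spray from where it was at the start of the episode above 0.03 m).
It fails at once if the brush was moved by more than 30 mm (distance of file_brush from where it was at the start of the episode above 0.03 m).
It fails at once if a cover fell off the bench (height (world z) of any of cover_k, cover_m below -0.02 m).
It also fails if it takes over 54 s, if anything falls off the work surface, if the arm or the gripper's body presses on something with over 40 N, if the wrist force passes 120 N, or if a joint passes its speed limit or range.

## Working session

There is one attempt and no reset: what is moved stays moved. The work goes in short steps, Python scripts to look and compute and a shell command to move; the robot and the scene stay as the last step left them, time stands still between calls to the robot, and variables do not carry over. Pictures are saved under pics/ and viewed, and the job is handed in when it is done.

```bash
mkdir -p pics; ls
python3 - <<'E'
from bench import *
import cv2
o=get_obs()
for k,v in o.items(): print(k,v)
print(finger_overhang)
for n in ["scene","side","wrist"]:
    f=grab_frame(n); cv2.imwrite(f"pics/{n}0.png",f["image"]); print(n,{k:v for k,v in f.items() if k!="image"})
E
```

```text
pics
clock 0.0
joints [ 1.14092502  0.4778184   0.02233424  1.55649649 -0.01147781  1.1093052
 -0.08313003]
qvel [-2.24940490e-03  1.34104097e-03 -8.83748447e-04  2.43023708e-04
  5.78442353e-04 -2.67177255e-05 -6.46436882e-04]
tau [ 7.39846146e-04 -5.96453047e+01  1.60787232e+00 -2.81203526e+01
  1.23834264e-02  9.31803079e-03  4.00216948e-06]
tcp_pos [ 0.21338164 -0.64007825  0.40369403]
orientation [-0.33279489  2.0495662  -2.04574416]
contact_force [-0.30466532  0.18893622  0.67653385]
moment [ 3.14805831e-02 -4.75708988e-05 -7.67667383e-03]
grip_width 0.08523843173823191
0.1734
scene {'fx': 362.33332921567296, 'fy': 362.33332921567296, 'cx': 257.4519488815942, 'cy': 190.78940743849836, 'origin': array([0.9726822 , 0.40437429, 0.64823959]), 'rotation': array([0.35399724, 0.89729769, 2.24433758])}
side {'fx': 351.7296833390914, 'fy': 351.7296833390914, 'cx': 263.3781640812202, 'cy': 185.87935268361412, 'origin': array([ 0.2700236 , -0.68330049,  0.73896052]), 'rotation': array([ 0.85977652, -0.19109647, -0.44650212])}
wrist {'fx': 339.38105885714776, 'fy': 339.38105885714776, 'cx': 249.22960948715968, 'cy': 191.67249359899526, 'origin': array([ 0.29276881, -0.61250647,  0.37299819]), 'rotation': array([-0.28588482,  0.2085009 , -1.23663062])}
```

View pics/scene0.png

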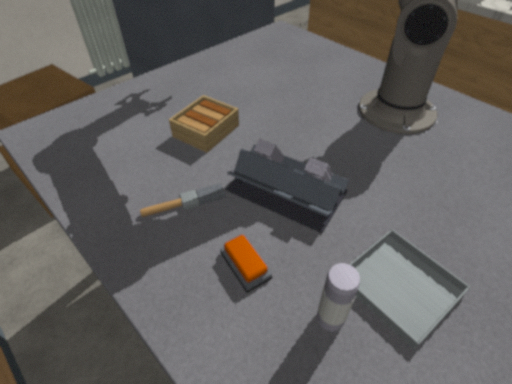

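View pics/side0.png

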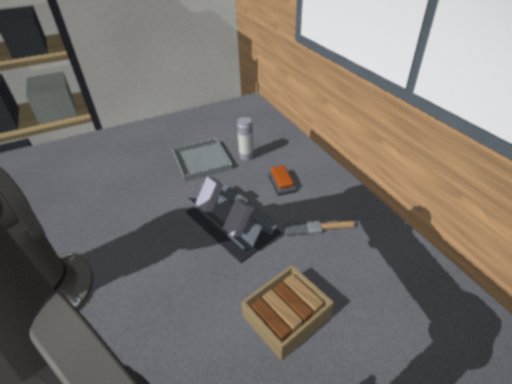

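View pics/wrist0.png

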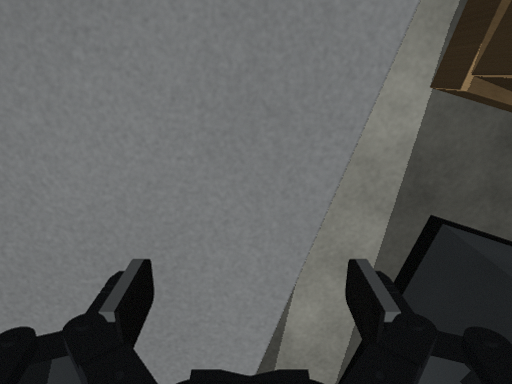

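```bash
cat > h.py <<'E'
import numpy as np, cv2
from scipy.spatial.transform import Rotation as R
from bench import *
def cam(n):
    f=grab_frame(n); return f
def proj(f,P):
    P=np.atleast_2d(P); c=(R.from_rotvec(f["rotation"]).as_matrix().T@(P-f["origin"]).T).T
    return np.c_[f["cx"]+f["fx"]*c[:,0]/-c[:,2], f["cy"]-f["fy"]*c[:,1]/-c[:,2]]
def ray(f,u,v):
    d=np.array([(u-f["cx"])/f["fx"],-(v-f["cy"])/f["fy"],-1]); return R.from_rotvec(f["rotation"]).as_matrix()@d
def atz(f,u,v,z):
    d=ray(f,u,v); return f["origin"]+d*(z-f["origin"][2])/d[2]
def crop(f,x0,y0,x1,y1,s,name):
    im=cv2.resize(f["image"][y0:y1,x0:x1],None,fx=s,fy=s,interpolation=cv2.INTER_CUBIC); cv2.imwrite("pics/"+name,im)
E
python3 - <<'E'
from h import *
import pickle
fs={n:cam(n) for n in ["scene","side"]}
pickle.dump(fs,open("fs0.pkl","wb"))
crop(fs["scene"],215,130,365,235,5,"sc1.png")
crop(fs["side"],170,160,310,270,5,"sd1.png")
crop(fs["scene"],330,220,480,350,5,"sc2.png")
print(R.from_rotvec(get_obs()["orientation"]).as_matrix())
E
```

```text
[[-9.48663119e-01 -3.38823137e-04  3.16288114e-01]
 [-3.16288290e-01  8.24922171e-04 -9.48662763e-01]
 [ 6.05158150e-05 -9.99999602e-01 -8.89739030e-04]]
```

View pics/sc1.png

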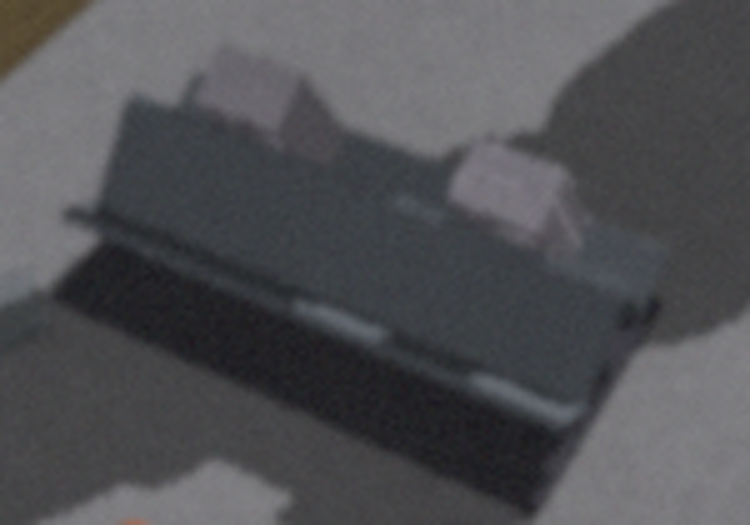

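View pics/sd1.png

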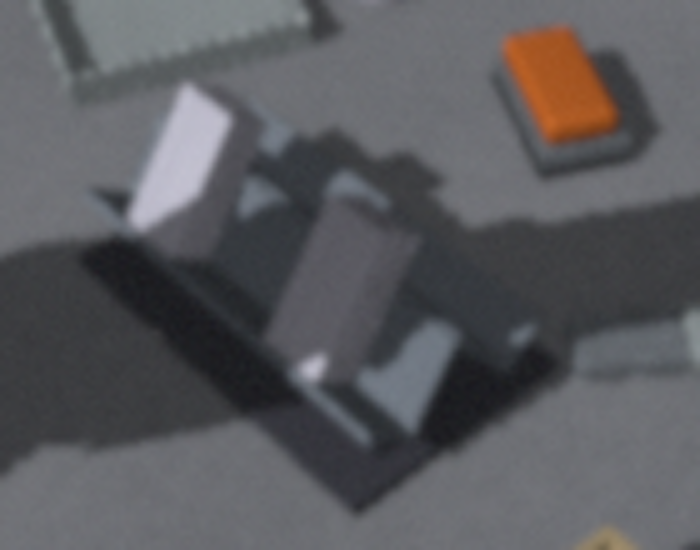

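View pics/sc2.png

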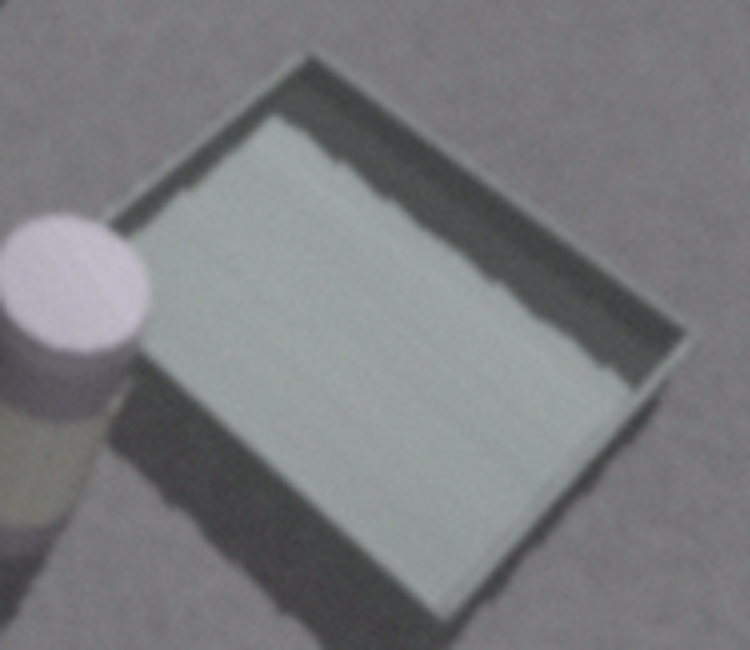

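Run:
```python
from h import *
import pickle
fs=pickle.load(open("fs0.pkl","rb")); s=fs["scene"]; d=fs["side"]
def p(l,f,u,v,z): print(l,np.round(atz(f,u,v,z)*1000,1))
p("ridgeL",s,242,149.6,.08);p("ridgeR",s,348,178,.08)
p("fLipL",s,229,172.6,.0534);p("fLipR",s,330.5,213,.0534)
p("baseL",s,226,189.4,0);p("baseR",s,322,232.4,0)
p("side nLip near",d,245,248,.0534);p("side nLip far",d,189,199,.0534)
p("side ridge near",d,261,225,.08)
p("side base",d,241.4,262.4,0)
for a in [(392.4,231.4),(468,286.4),(419,343.6)]: p("tray",s,*a,.025)
```

```text
ridgeL [ 535.9 -115.9   80. ]
ridgeR [428.5 120.5  80. ]
fLipL [594.2 -98.1  53.4]
fLipR [517.  146.8  53.4]
baseL [ 604.5 -102.1    0. ]
baseR [534.  146.4   0. ]
side nLip near [ 480.4 -144.5   53.4]
side nLip far [412.3  98.8  53.4]
side ridge near [ 540.6 -115.3   80. ]
side base [ 468.4 -141.9    0. ]
tray [439.1 258.   25. ]
tray [448.1 428.1  25. ]
tray [612.8 419.8  25. ]
```

```bash
cat > m.py <<'E'
from h import *
def rackT(p):
    return lambda P: (R.from_euler("z",p[2]).apply(np.atleast_2d(P)))+[p[0],p[1],0]
c,s_=np.cos(np.radians(55)),np.sin(np.radians(55))
def racklines():
    L=[]
    for sg in (-1,1):
        pts=[(sg*34.5+sg*32*s_,35+32*c),(sg*34.5,35),(0,80)]
        pts=[(sg*(34.5+32*s_),35+32*c),(sg*34.5,35),(sg*34.5-sg*55*c,35+55*s_)]
        for y in(-130,130):
            for a,b in zip(pts,pts[1:]): L.append(((a[0],y,a[1]),(b[0],y,b[1])))
        for a in pts: L.append(((a[0],-130,a[1]),(a[0],130,a[1])))
    return np.array(L)/1000
def coverlines(y):
    # near side
    ex=np.array([c,0,s_]);ez=np.array([-s_,0,c]);ey=np.cross(ez,ex)
    C=np.array([-.021,y,.081]);L=[]
    import itertools
    vs=[np.array(v) for v in itertools.product((-1,1),repeat=3)]
    h=np.array([.045,.022,.015])
    for a in vs:
        for b in vs:
            if np.abs(a-b).sum()==2 and tuple(a)<tuple(b):
                L.append([C+ (v*h)[0]*ex+(v*h)[1]*ey+(v*h)[2]*ez for v in(a,b)])
    return np.array(L)
def draw(f,Ls,box,s,name):
    x0,y0,x1,y1=box
    im=cv2.resize(f["image"][y0:y1,x0:x1],None,fx=s,fy=s,interpolation=cv2.INTER_CUBIC)
    for L,col in Ls:
        for a,b in L:
            q=(proj(f,np.array([a,b]))-[x0-.5,y0-.5])*s-.5
            cv2.line(im,tuple(int(v) for v in q[0]),tuple(int(v) for v in q[1]),col,1,cv2.LINE_AA)
    cv2.imwrite("pics/"+name,im)
E
python3 - <<'E'
from m import *
import pickle
from scipy.optimize import least_squares
fs=pickle.load(open("fs0.pkl","rb")); s=fs["scene"]; d=fs["side"]
X=.0345+.032*s_;Z=.035+.032*c
obs=[(s,(X,-.13,Z),229,172.6),(s,(X,.13,Z),330.5,213),(d,(-X,-.13,Z),245,248),(d,(-X,.13,Z),189,199),(d,(0,-.13,.08),261,225),(s,(0,-.13,.08),242,149.6)]
fun=lambda p:np.concatenate([proj(f,rackT(p)(P))[0]-[u,v] for f,P,u,v in obs])
r=least_squares(fun,[.5,0,.28],loss="soft_l1");print(r.x,np.round(fun(r.x).reshape(-1,2),1))
T=rackT(r.x)
tr=lambda L:np.array([T(a) for a in L])
Ls=[(tr(racklines()),(0,255,0)),(tr(coverlines(-.055)),(0,0,255)),(tr(coverlines(.06)),(255,0,255))]
draw(s,Ls,(215,130,365,235),5,"sc3.png");draw(d,Ls,(170,160,310,270),5,"sd3.png")
E
```

```text
[0.49877854 0.00466795 0.3128039 ] [[-1.4  0. ]
 [ 0.2 -0. ]
 [-0.9 -1.9]
 [-4.9 -1. ]
 [ 0.   1.2]
 [-1.7 -0.1]]
```

View pics/sc3.png

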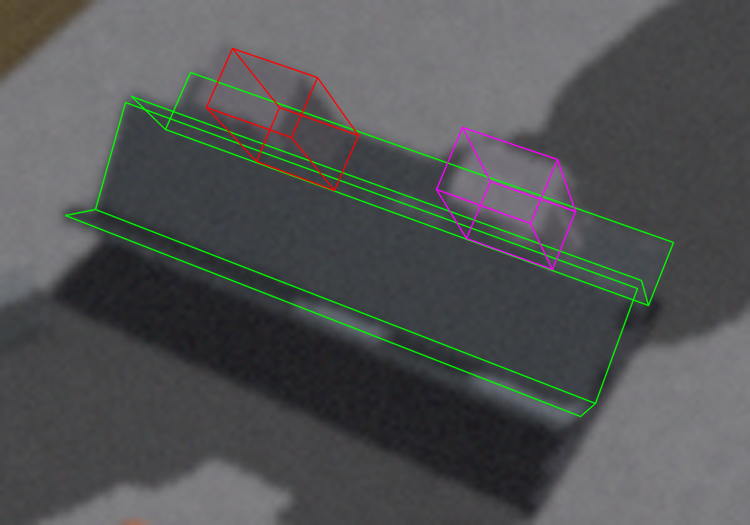

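View pics/sd3.png

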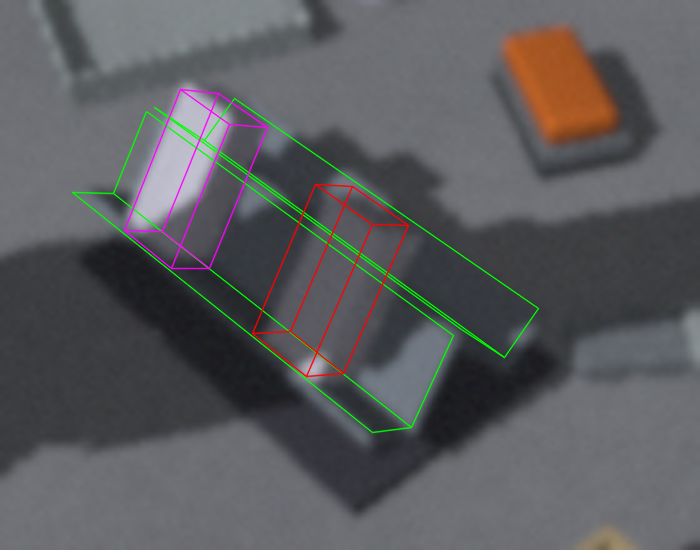

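Run:
```python
from m import *
import pickle
from scipy.optimize import least_squares
fs=pickle.load(open("fs0.pkl","rb")); s=fs["scene"]; d=fs["side"]
X=.0345+.032*s_;Z=.035+.032*c
S=lambda x,y:(215+x/5,130+y/5)
D=lambda x,y:(170+x/5,160+y/5)
obs=[(s,(X,-.13,Z),*S(72,211)),(s,(X,.13,Z),*S(578,417)),(d,(-X,-.13,Z),*D(372,444)),(d,(-X,.13,Z),*D(93,192)),(d,(0,-.13,.08),*D(455,325)),(s,(0,-.13,.08),*S(132,98)),(s,(-X,.13,Z),*S(664,240))]
fun=lambda p:np.concatenate([proj(f,rackT(p)(P))[0]-[u,v] for f,P,u,v in obs])
r=least_squares(fun,[.5,0,.28],loss="soft_l1");print(r.x,np.round(fun(r.x).reshape(-1,2),1))
T=rackT(r.x)
tr=lambda L:np.array([T(a) for a in L])
Ls=[(tr(racklines()),(0,255,0)),(tr(coverlines(-.06)),(0,0,255)),(tr(coverlines(.06)),(255,0,255))]
draw(s,Ls,(215,130,365,235),5,"sc4.png");draw(d,Ls,(170,160,310,270),5,"sd4.png")
```

```text
[0.4989929  0.00430553 0.30911347] [[-1.9  0.2]
 [-0.3 -0.4]
 [-0.4 -2.6]
 [-4.3 -0.4]
 [ 0.   1.3]
 [-1.2 -0.2]
 [ 1.4  0.3]]
```

View pics/sc4.png

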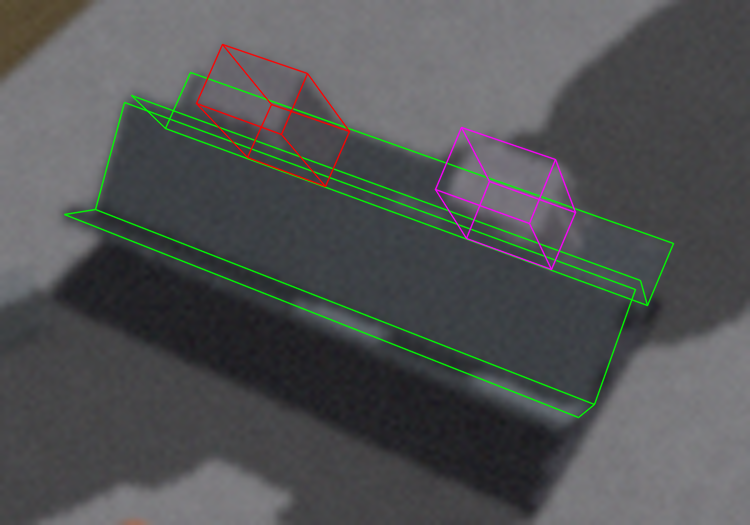

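View pics/sd4.png

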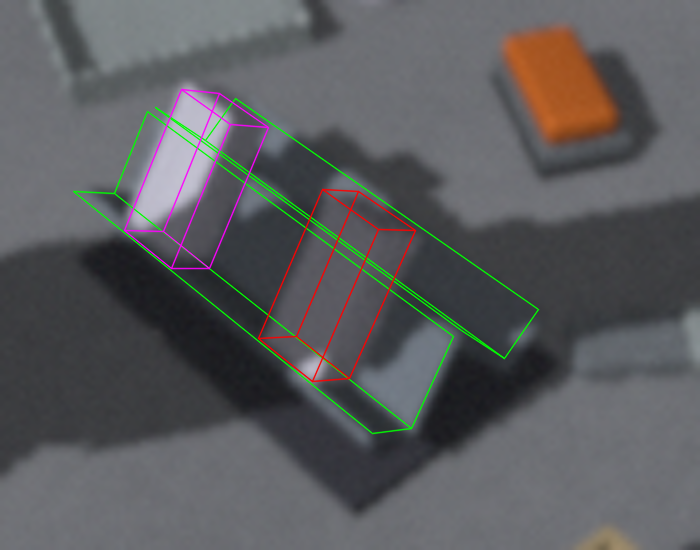

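```bash
cat >> m.py <<'E'
RP=np.array([.499,.0043,.306])
def delta(xr,yr,zr,p=RP):
    "tool shift cm from current measured pose to bring grasp point to rack coords"
    o=get_obs(); Rm=R.from_rotvec(o["orientation"]).as_matrix()
    g=o["tcp_pos"]+Rm[:,1]*.155
    t=rackT(p)([xr,yr,zr])[0]
    return np.round(Rm.T@(t-g)*100,2), np.arctan2(-Rm[1,0],-Rm[0,0])
E
python3 -c "
from m import *
print(delta(-.002,-.06,.19))"
```

```text
(array([-47.18,   5.96, -46.1 ]), np.float64(0.32181435345279386))
```

```bash
python3 -m jog '[[[-4.5,0,-4.4],0,-1],[[-9,0,-8.8],0,-1],[[-13.5,0,-13.2],0,-1],[[-18,0,-17.6],0,-1],[[-22.5,0,-22],0,-1],[[-27,0,-26.4],0,-1],[[-31.5,0,-30.8],0,-1],[[-36,0,-35.2],0,-1],[[-40.5,0,-39.6],0,-1],[[-44,0,-43],0,-1]]' 20
python3 -m jog '[[[-3.2,2,-3.1],0.016,-1],[[-3.2,4,-3.1],0.016,-1],[[-3.2,4,-3.1],0.016,-1]]'
python3 - <<'E'
from m import *
print(delta(-.002,-.06,.19)); f=cam("wrist"); crop(f,0,0,512,384,1.5,"w1.png")
import pickle; pickle.dump(f,open("w1.pkl","wb"))
T=rackT(RP); tr=lambda L:np.array([T(a) for a in L])
draw(f,[(tr(racklines()),(0,255,0)),(tr(coverlines(-.06)),(0,0,255)),(tr(coverlines(.06)),(255,0,255))],(0,0,512,384),1.5,"w1m.png")
E
```

```text
clock: 1.5
tcp_pos: [0.4956, -0.0909, 0.405]
orientation: [-0.333, 2.046, -2.047]
contact_force: [0.2, -0.2, -0.0]
grip_width: 0.0856
clock: 1.88
tcp_pos: [0.5149, -0.0535, 0.3634]
orientation: [-0.322, 2.058, -2.057]
contact_force: [-0.1, 0.7, -1.0]
grip_width: 0.0857
(array([-0.08,  1.84,  0.03]), np.float64(0.30672746124220507))
```

View pics/w1m.png

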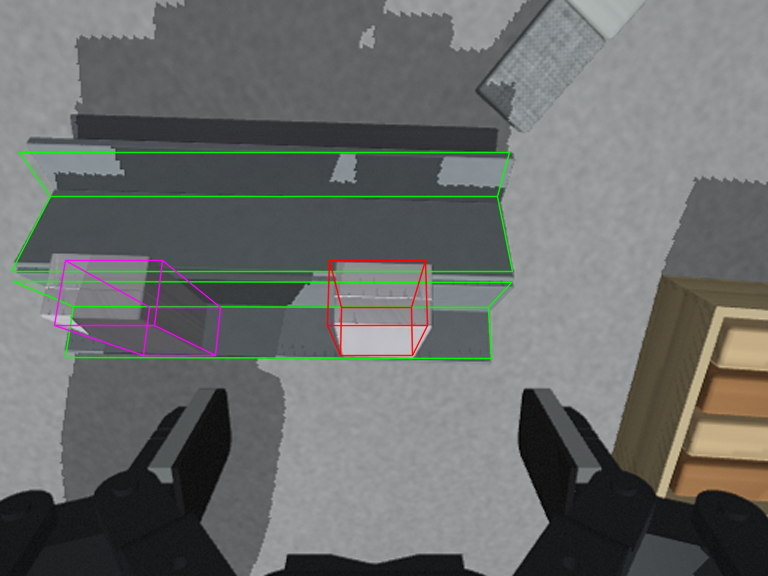

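Run:
```python
from m import *
import pickle
from scipy.optimize import least_squares
f=pickle.load(open("w1.pkl","rb"))
X=.0345+.032*s_;Z=.035+.032*c
W=lambda x,y:(x/1.5,y/1.5)
obs=[((X,.13,Z),*W(28,140)),((X,-.13,Z),*W(512,157)),((-X,.13,Z),*W(67,355)),((-X,-.13,Z),*W(492,360))]
fun=lambda p:np.concatenate([proj(f,rackT(p)(P))[0]-[u,v] for P,u,v in obs])
r=least_squares(fun,RP);print(r.x,np.round(fun(r.x).reshape(-1,2),1))
T=rackT(r.x); tr=lambda L:np.array([T(a) for a in L])
draw(f,[(tr(racklines()),(0,255,0)),(tr(coverlines(-.062)),(0,0,255)),(tr(coverlines(.066)),(255,0,255))],(0,0,512,384),1.5,"w1n.png")
fs=pickle.load(open("fs0.pkl","rb"))
draw(fs["side"],[(tr(racklines()),(0,255,0))],(170,160,310,270),5,"sd5.png")
```

```text
[0.50079455 0.00223242 0.28243055] [[-1.9  2.7]
 [ 2.5 -0.5]
 [-1.2 -2.4]
 [ 0.5  0.6]]
```

View pics/w1n.png

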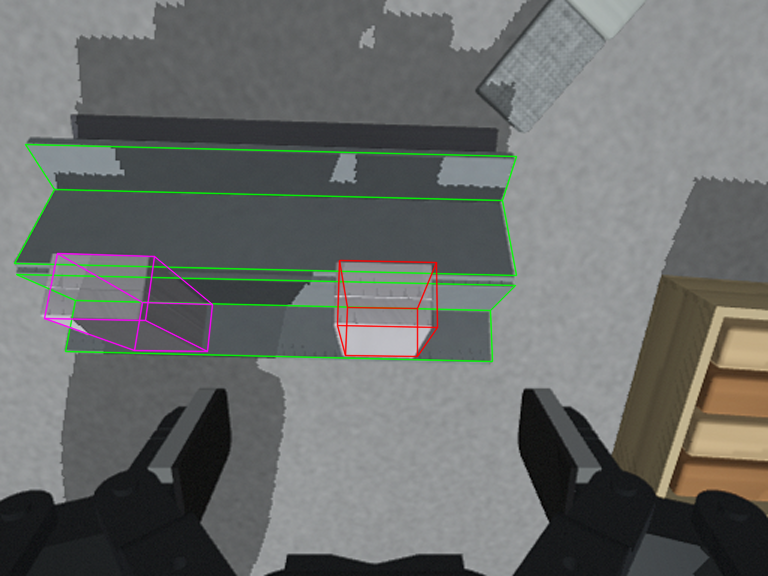

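```bash
sed -i 's/^RP=.*/RP=np.array([.5005,.003,.287])/' m.py; python3 -c "
from m import *
print(delta(-.002,-.060,.108))"
```

```text
(array([-0.04, 10.14,  0.12]), np.float64(0.305503930758515))
```

```bash
python3 -m jog '[[[0,4,0.1],0.018,-1],[[0,7,0.1],0.018,-1],[[0,9,0.1],0.018,-1],[[0,10.1,0.1],0.018,-1],[[0,10.1,0.1],0.018,-1]]' 20
python3 - <<'E'
from m import *
print(delta(-.002,-.06,.108)); 
for n in("wrist","side"):
  f=cam(n); crop(f,*((0,0,512,384,1.5) if n=="wrist" else (150,60,350,270,3)),n+"2.png")
E
```

```text
clock: 2.55
tcp_pos: [0.5158, -0.0552, 0.2639]
orientation: [-0.299, 2.067, -2.068]
contact_force: [-0.2, 0.6, -0.4]
grip_width: 0.0857
(array([ 0.02,  0.09, -0.02]), np.float64(0.28686688175554775))
```

View pics/wrist2.png

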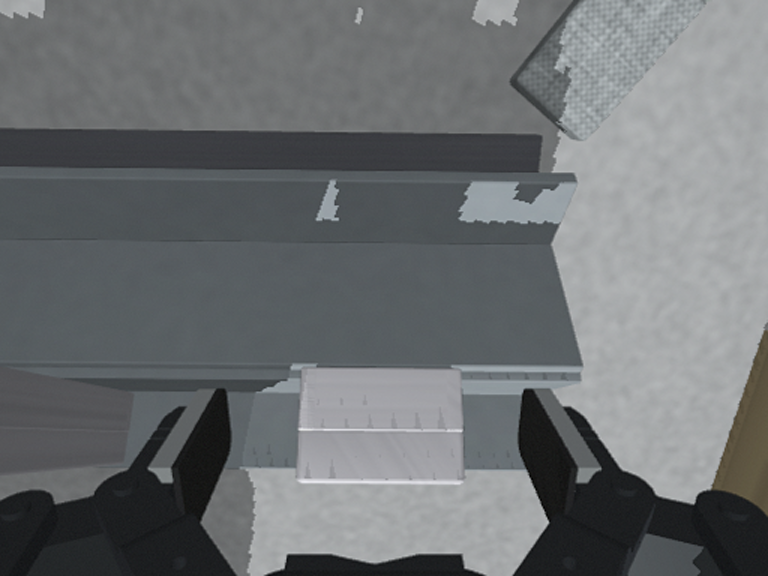

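View pics/side2.png

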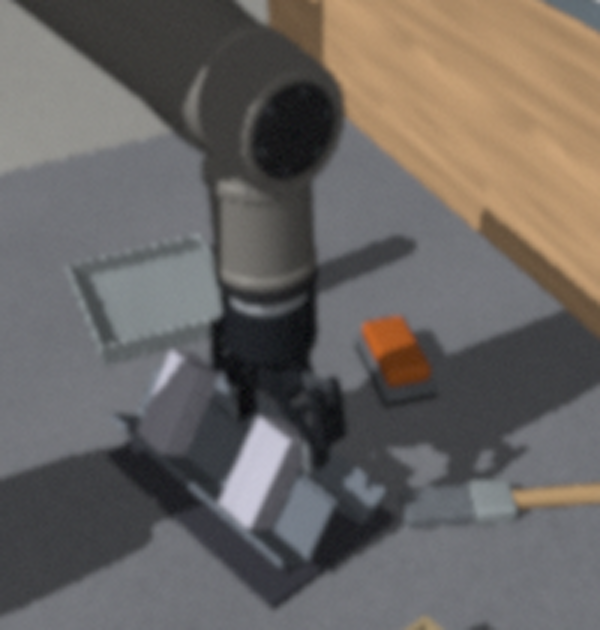

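```bash
python3 -m jog '[[[0,0,0],0,1],[[0,0,0],0,1],[[0,0,0],0,1],[[0,0,0],0,1],[[0,0,0],0,1],[[0,0,0],0,1]]' 20
python3 -m jog '[[[0,-2,0],0,1],[[0,-5,0],0,1],[[0,-9,0],0,1],[[0,-12,0],0,1],[[0,-12,0],0,1]]' 20
python3 - <<'E'
from m import *
for n in("wrist","side","scene"):
  f=cam(n); crop(f,*((0,0,512,384,1.5) if n=="wrist" else (150,60,350,270,3)),n+"3.png")
E
```

```text
clock: 3.4
tcp_pos: [0.516, -0.0548, 0.2642]
orientation: [-0.298, 2.067, -2.067]
contact_force: [-1.7, -1.3, 6.2]
grip_width: 0.0436
clock: 4.03
tcp_pos: [0.5163, -0.0546, 0.3854]
orientation: [-0.295, 2.064, -2.066]
contact_force: [0.4, -0.9, -2.6]
grip_width: 0.0436
```

View pics/wrist3.png

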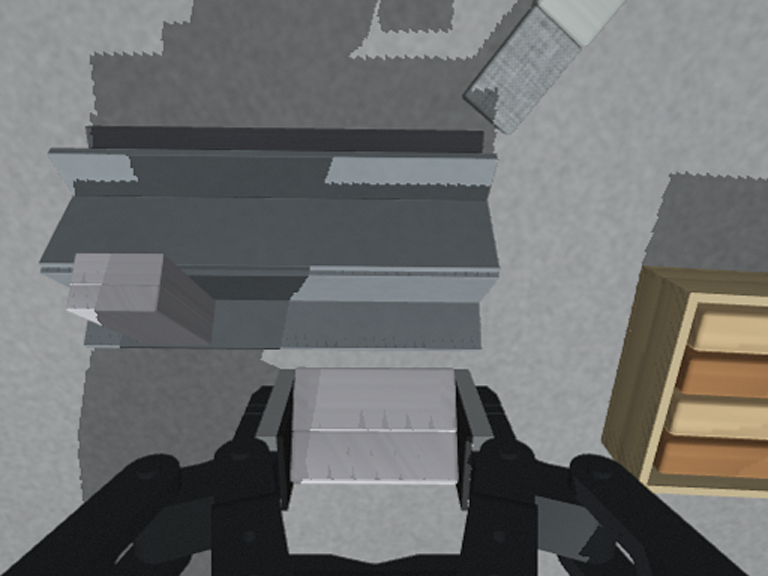

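View pics/side3.png

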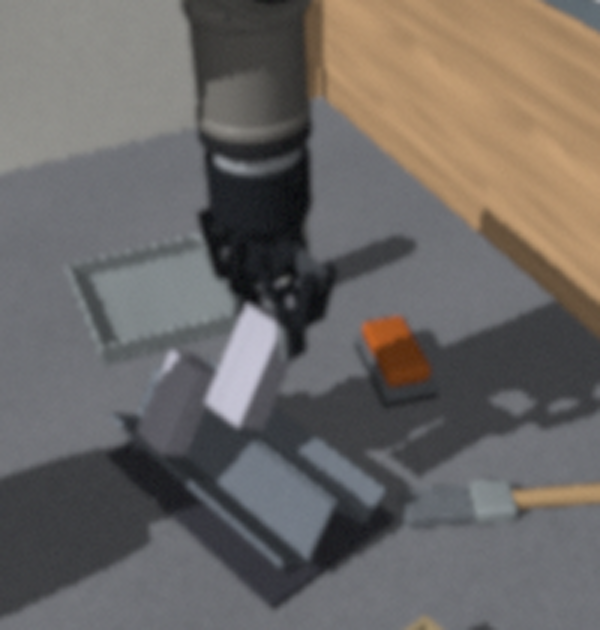

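View pics/scene3.png

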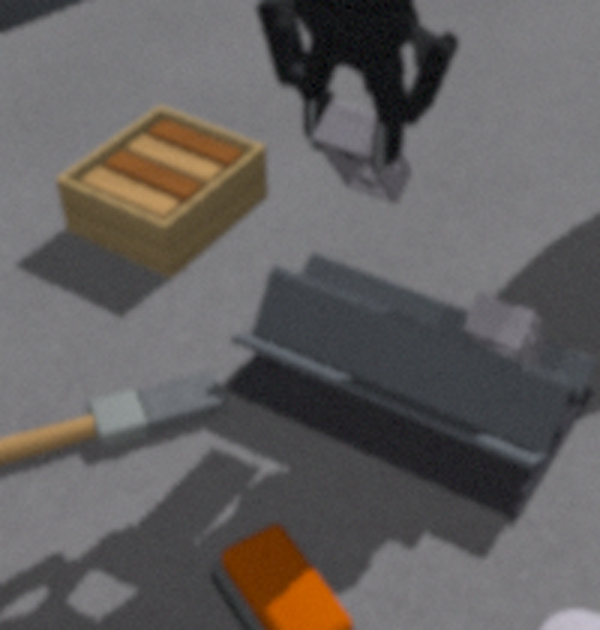

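```bash
cat > traj.py <<'E'
from m import *
f=np.array([-c,s_]);n=np.array([s_,c])
def path(a=35,b=1,off=2,margin=3,inter=1,betas=(70,60,50,40,30,20,10,0)):
    out=[]
    for B in betas:
        t=np.radians(B); rot=np.array([[np.cos(t),np.sin(t)],[-np.sin(t),np.cos(t)]])
        u=rot@f; z=-(rot@n)
        m=margin if B>0 else 1
        ze=np.array([34.5,35])+f*(30*np.sin(t)+m)-n*inter
        out.append(ze+(45+a)*u+(b-15)*z-[0,off])
    return np.array(out)
E
python3 - <<'E'
from traj import *
P=path(); print(np.round(P,1))
print(np.round((P-P[0])/10,2))
print(delta(P[0][0]/1000,-.06,P[0][1]/1000+.02))
E
```

```text
[[ 73.1 115.5]
 [ 63.6 122.8]
 [ 53.  127.4]
 [ 41.8 129.2]
 [ 30.3 128.1]
 [ 18.9 124.2]
 [  7.9 117.6]
 [ -1.3 106.8]]
[[ 0.    0.  ]
 [-0.96  0.73]
 [-2.01  1.19]
 [-3.13  1.37]
 [-4.28  1.26]
 [-5.43  0.87]
 [-6.53  0.21]
 [-7.45 -0.87]]
(array([-7.61,  9.15,  0.08]), np.float64(0.2879381081299822))
```

```bash
python3 -m jog '[[[-4,0,0],0,1],[[-7.6,0,0],0,1],[[-7.6,3,0.1],0,1],[[-7.6,7,0.1],0,1],[[-7.6,10,0.1],0,1],[[-7.6,11.1,0.1],0,1],[[-7.6,11.1,0.1],0,1]]' 20
python3 - <<'E'
from m import *
print(delta(.0731,-.06,.1155))
f=cam("scene"); crop(f,150,60,350,270,3,"scene4.png")
E
```

```text
clock: 5.05
tcp_pos: [0.5889, -0.0338, 0.2719]
orientation: [-0.301, 2.068, -2.067]
contact_force: [-0.5, -0.3, -1.5]
grip_width: 0.0438
(array([ 0.11,  0.14, -0.03]), np.float64(0.2880997596626827))
```

View pics/scene4.png

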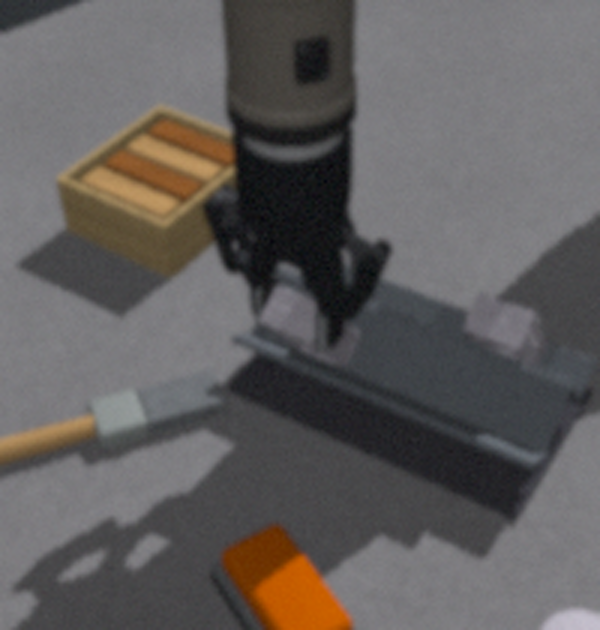

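Now the rolling path over the face, stopping at β=10 to check.

```bash
python3 -m jog '[[[1,-0.7,0],0,1],[[2,-1.15,0],0,1],[[3.1,-1.3,0],0,1],[[4.2,-1.2,0],0,1],[[5.4,-0.8,0],0,1],[[6.5,-0.15,0],0,1],[[6.5,-0.15,0],0,1]]' 20
python3 - <<'E'
from m import *
print(delta(-.0013,-.06,.1068))
for n in("wrist","side","scene"):
  f=cam(n); crop(f,*((0,0,512,384,1.5) if n=="wrist" else (150,60,350,270,3)),n+"5.png")
E
```

```text
clock: 5.98
tcp_pos: [0.5256, -0.0532, 0.2747]
orientation: [-0.299, 2.067, -2.068]
contact_force: [1.1, 0.0, 0.5]
grip_width: 0.0436
(array([ 0.94,  1.29, -0.11]), np.float64(0.2869830897300732))
```

View pics/wrist5.png

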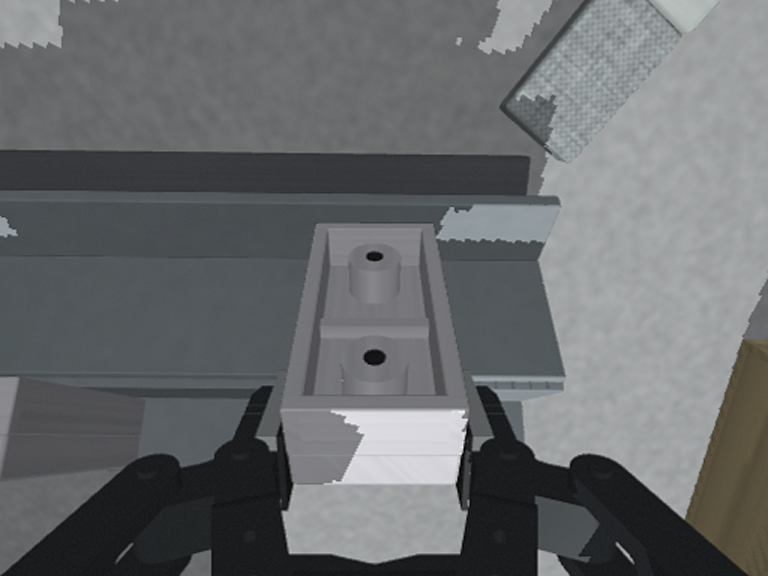

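View pics/scene5.png

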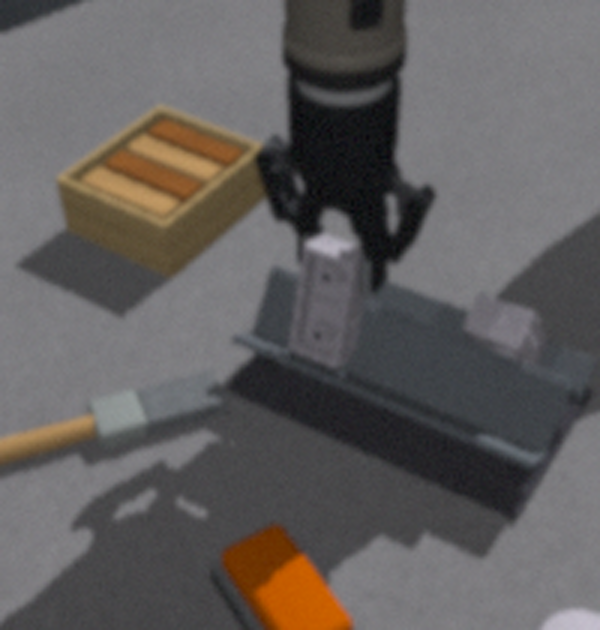

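View pics/side5.png

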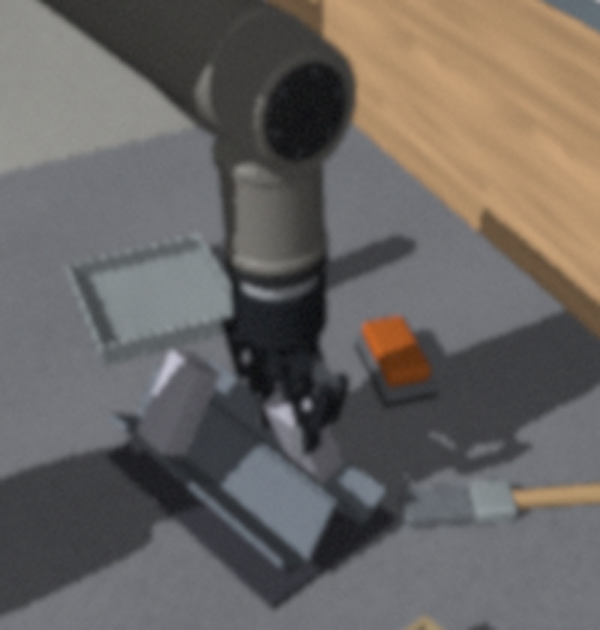

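The wrist view shows two bosses, at (374,256) and (374,357), so this cover is complete. I'll seat it and release.

```bash
python3 -m jog '[[[0.5,0.6,0],0,1],[[0.9,1.2,0],0,1],[[0.9,1.3,0],0,1],[[0.9,1.3,0],0,1]]' 20
python3 - <<'E'
from m import *
print(delta(-.0013,-.06,.1068))
for n in("wrist",):
  f=cam(n); crop(f,*((0,0,512,384,1.5) if n=="wrist" else (150,60,350,270,3)),n+"6.png")
E
```

```text
clock: 6.62
tcp_pos: [0.5175, -0.0552, 0.2606]
orientation: [-0.301, 2.068, -2.067]
contact_force: [1.7, 0.7, -1.5]
grip_width: 0.0435
(array([ 0.09, -0.12, -0.05]), np.float64(0.2878578232245665))
```

View pics/wrist6.png

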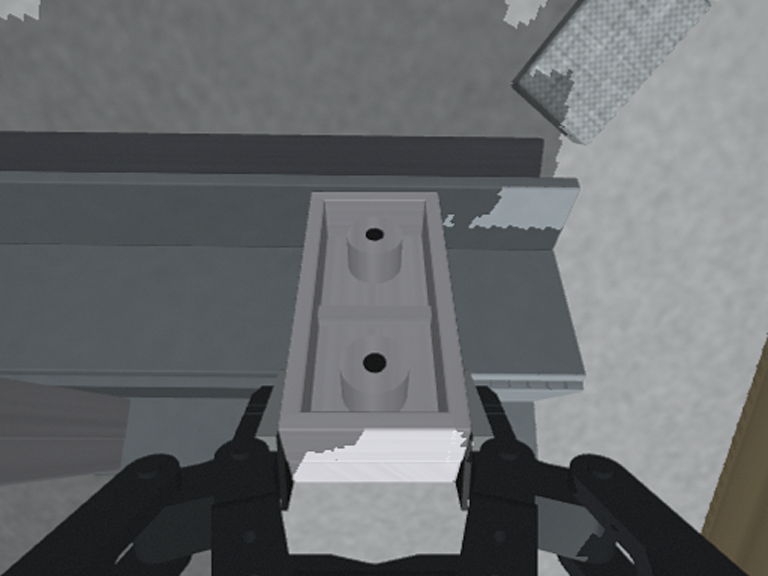

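```bash
python3 -m jog '[[[0.1,0.2,0],0,1],[[0.1,0.4,0],0,1],[[0.1,0.4,0],0,1]]' 20
python3 -c "
from m import *
print(delta(-.0013,-.06,.1068))"
```

```text
clock: 7.05
tcp_pos: [0.5156, -0.0556, 0.2572]
orientation: [-0.304, 2.069, -2.069]
contact_force: [-4.5, 0.7, 8.3]
grip_width: 0.0435
(array([-0.14, -0.46, -0.05]), np.float64(0.28737365927200553))
```

Seated: it now presses back with 8 N upward. Opening gently.

```bash
python3 -m jog '[[[0,0,0],0,0.3],[[0,0,0],0,0],[[0,0,0],0,-0.5],[[0,0,0],0,-1],[[0,0,0],0,-1]]' 20
python3 -m jog '[[[0,-2,0],0,-1],[[0,-6,0],0,-1],[[0,-10,0],0,-1],[[0,-10,0],0,-1]]' 20
python3 - <<'E'
from m import *
print(delta(-.002,.066,.19))
for n in("wrist","scene"):
  f=cam(n); crop(f,*((0,0,512,384,1.5) if n=="wrist" else (200,100,370,240,4.5)),n+"7.png")
  if n=="wrist":
    T=rackT(RP); tr=lambda L:np.array([T(a) for a in L])
    q=lambda L:L*[-1,1,1]
    draw(f,[(tr(racklines()),(0,255,0)),(tr(q(coverlines(-.06))),(0,0,255)),(tr(coverlines(.066)),(255,0,255))],(0,0,512,384),1.5,"w7m.png")
E
```

```text
clock: 7.68
tcp_pos: [0.5169, -0.0554, 0.257]
orientation: [-0.3, 2.067, -2.067]
contact_force: [-0.0, -0.1, 0.1]
grip_width: 0.0855
clock: 8.18
tcp_pos: [0.5181, -0.0553, 0.3603]
orientation: [-0.293, 2.063, -2.066]
contact_force: [-0.4, -0.2, -0.5]
grip_width: 0.0854
(array([  0.33,   1.5 , -12.73]), np.float64(0.28747665165682695))
```

View pics/w7m.png

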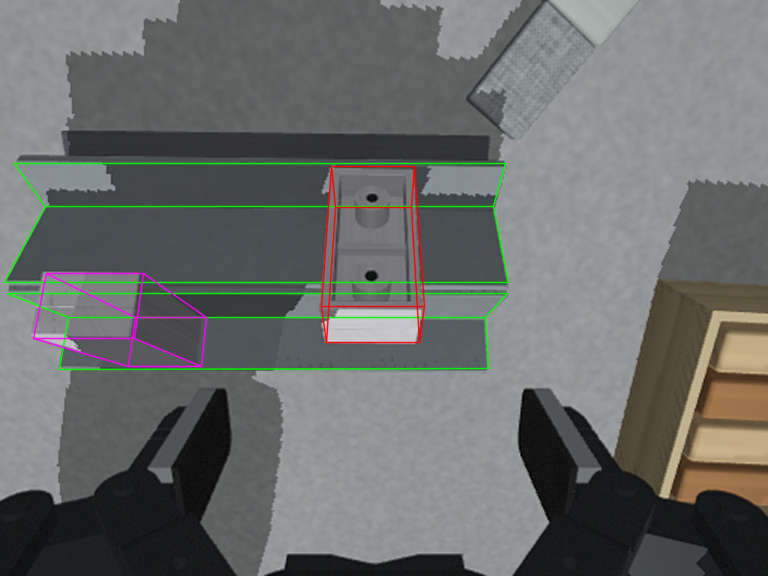

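View pics/scene7.png

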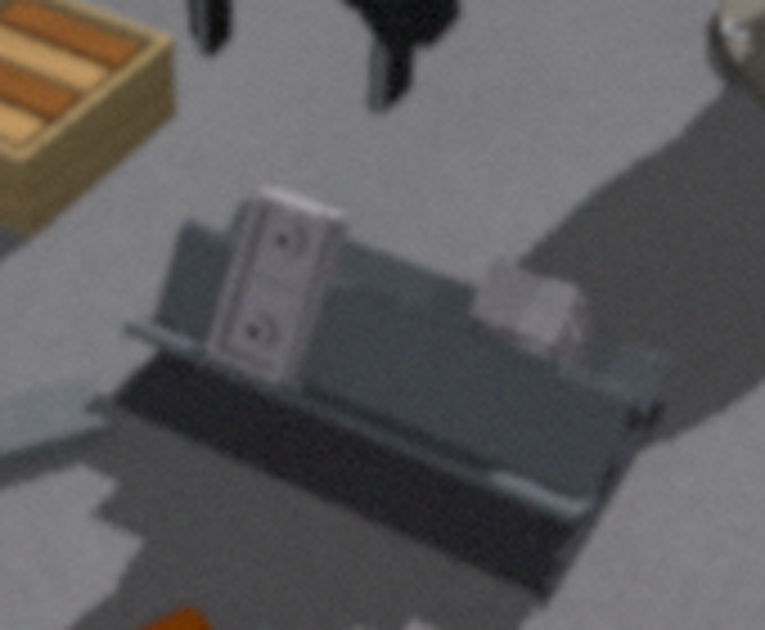

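```bash
python3 -m jog '[[[0.1,0,-4.5],0,-1],[[0.2,0,-9],0,-1],[[0.3,0,-12.7],0,-1],[[0.3,2,-12.7],0,-1],[[0.3,2,-12.7],0,-1]]' 20
python3 - <<'E'
from m import *
print(delta(-.002,.066,.108))
f=cam("wrist")
T=rackT(RP); tr=lambda L:np.array([T(a) for a in L])
draw(f,[(tr(racklines()),(0,255,0)),(tr(coverlines(.066)),(255,0,255))],(0,0,512,384),1.5,"w8m.png")
E
```

```text
clock: 8.9
tcp_pos: [0.4769, 0.0655, 0.335]
orientation: [-0.306, 2.068, -2.069]
contact_force: [-0.0, -0.8, -0.2]
grip_width: 0.0852
(array([-0.41,  7.2 ,  0.07]), np.float64(0.28884528728130004))
```

View pics/w8m.png

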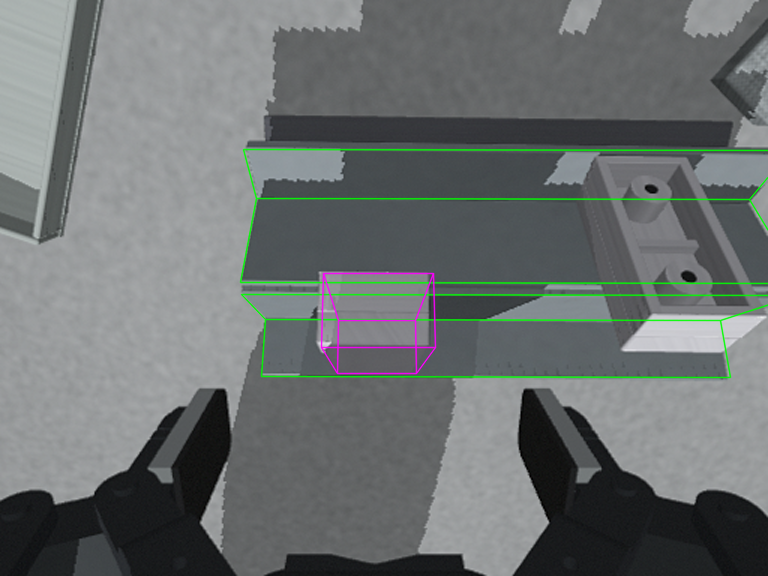

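```bash
python3 -m jog '[[[-0.2,3,0],0,-1],[[-0.3,5.5,0],0,-1],[[-0.4,7.2,0],0,-1],[[-0.4,7.2,0],0,-1]]' 20
python3 -c "
from m import *
print(delta(-.002,.066,.108))"
```

```text
clock: 9.45
tcp_pos: [0.4818, 0.0663, 0.2644]
orientation: [-0.301, 2.068, -2.068]
contact_force: [-0.4, 0.5, 0.8]
grip_width: 0.0854
(array([0.16, 0.14, 0.  ]), np.float64(0.2871237478244959))
```

```bash
python3 -m jog '[[[0.1,0.1,0],0,1],[[0.1,0.1,0],0,1],[[0.1,0.1,0],0,1],[[0.1,0.1,0],0,1],[[0.1,0.1,0],0,1],[[0.1,0.1,0],0,1]]' 20
python3 -m jog '[[[0,-2,0],0,1],[[0,-5,0],0,1],[[0,-9,0],0,1],[[-3,-12,0],0,1],[[-7,-12,0],0,1],[[-7.5,-9,0],0,1],[[-7.5,-5,0],0,1],[[-7.5,-5,0],0,1]]' 20
python3 -c "
from m import *
print(delta(.0731,.066,.1155))
f=cam('wrist');crop(f,0,0,512,384,1.2,'w9.png')"
```

```text
clock: 10.2
tcp_pos: [0.4813, 0.0665, 0.265]
orientation: [-0.298, 2.066, -2.067]
contact_force: [-1.7, -0.7, 7.0]
grip_width: 0.0435
clock: 11.2
tcp_pos: [0.5514, 0.0871, 0.3113]
orientation: [-0.308, 2.07, -2.07]
contact_force: [-1.4, 0.5, -1.0]
grip_width: 0.0439
(array([-0.19,  4.08,  0.04]), np.float64(0.2879346250809426))
```

View pics/w9.png

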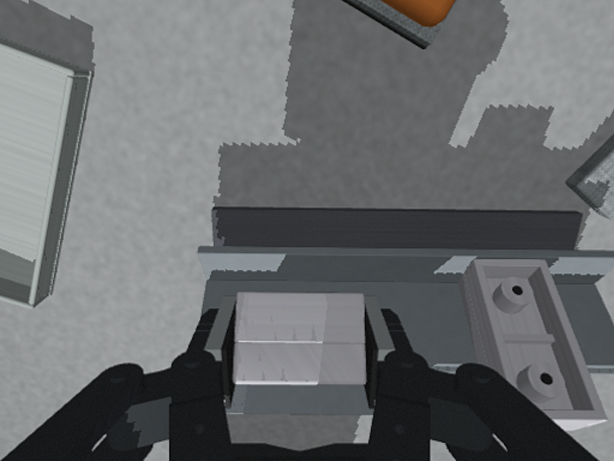

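Same rolling path for this one.

```bash
python3 -m jog '[[[-0.1,2,0],0,1],[[-0.1,4,0],0,1],[[0.8,3.4,0],0,1],[[1.8,2.9,0],0,1],[[2.9,2.75,0],0,1],[[4.0,2.85,0],0,1],[[5.2,3.25,0],0,1],[[6.3,3.9,0],0,1],[[6.3,3.9,0],0,1]]' 20
python3 -c "
from m import *
print(delta(-.0013,.066,.1068))
f=cam('wrist');crop(f,0,0,512,384,1.5,'w10.png')"
```

```text
clock: 12.38
tcp_pos: [0.4922, 0.0695, 0.2767]
orientation: [-0.297, 2.066, -2.067]
contact_force: [2.0, 0.7, 1.6]
grip_width: 0.0439
(array([ 1.24,  1.49, -0.  ]), np.float64(0.287500518878481))
```

View pics/w10.png

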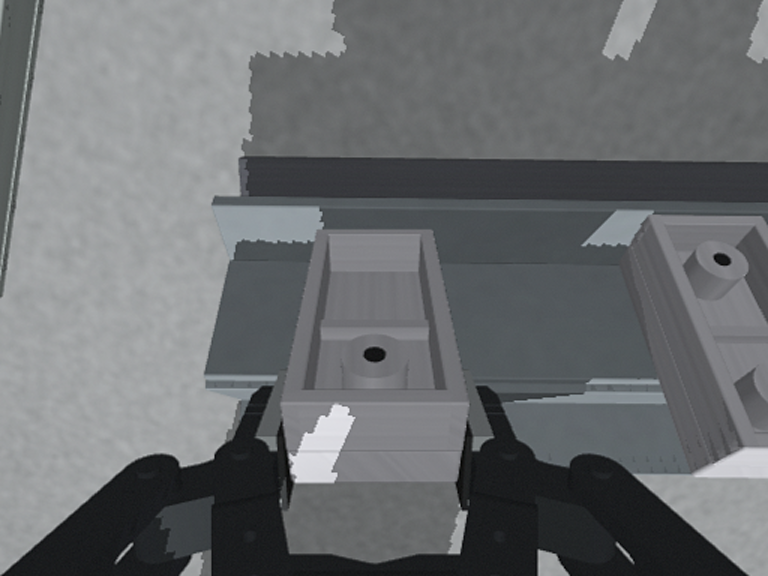

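The wrist view shows one boss, at (374,354), and bare floor at the other end (374,290). This cover is faulty. I'll finish the lean, then carry it to the tray.

```bash
python3 -m jog '[[[0.6,0.7,0],0,1],[[1.2,1.5,0],0,1],[[1.3,1.7,0],0,1],[[1.3,1.7,0],0,1]]' 20
python3 - <<'E'
from m import *
import pickle
fs=pickle.load(open("fs0.pkl","rb"))
def traylines(x,y,w):
    T=lambda P:R.from_euler("z",w).apply(P)+[x,y,0]
    L=[]
    for hx,hy,zz in((.085,.09,.025),(.081,.086,.025),(.081,.086,.004)):
        q=np.array([(hx,hy,zz),(hx,-hy,zz),(-hx,-hy,zz),(-hx,hy,zz)]);q=T(q)
        L+= [(q[i],q[(i+1)%4]) for i in range(4)]
    return np.array(L)
def cyl(x,y):
    t=np.linspace(0,2*np.pi,17);L=[]
    for z in(0,.15):
        q=np.c_[x+.026*np.cos(t),y+.026*np.sin(t),0*t+z]; L+=list(zip(q,q[1:]))
    return np.array(L)
s,d=fs["scene"],fs["side"]
sp=atz(s,343,275,.15); print(sp)
Ls=[(traylines(.526,.339,-.05),(0,255,0)),(cyl(*sp[:2]),(0,0,255))]
draw(s,Ls,(310,220,480,350),4.5,"t1.png"); draw(d,Ls,(160,100,280,190),6,"t2.png")
E
```

```text
clock: 12.92
tcp_pos: [0.4793, 0.0659, 0.2574]
orientation: [-0.302, 2.068, -2.068]
contact_force: [1.3, 0.2, -2.1]
grip_width: 0.0442
[0.6755505  0.28147606 0.15      ]
```

View pics/t1.png

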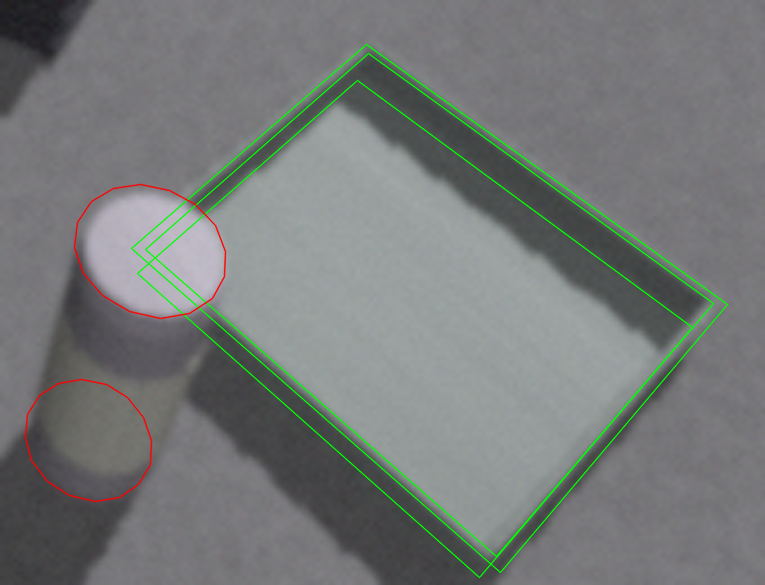

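View pics/t2.png

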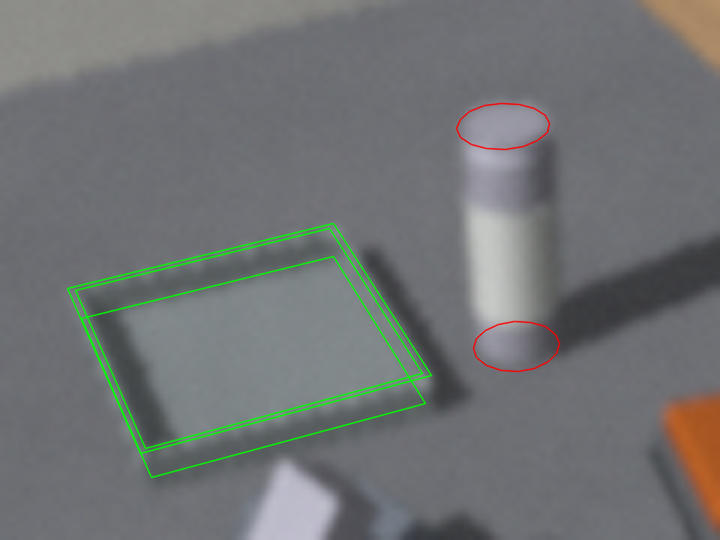

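```bash
python3 -m jog '[[[0,-2,0],0,1],[[0,-6,0],0,1],[[0,-11,0],0,1],[[0,-12,0],0,1]]' 20
cat >> m.py <<'E'
def dw(t):
    o=get_obs(); Rm=R.from_rotvec(o["orientation"]).as_matrix()
    return np.round(Rm.T@(np.array(t)-(o["tcp_pos"]+Rm[:,1]*.155))*100,2)
E
python3 - <<'E'
from m import *
print(dw([.532,.349,.11]))
for n in("wrist","side"):
  f=cam(n); crop(f,*((0,0,512,384,1.5) if n=="wrist" else (150,60,350,270,3)),n+"11.png")
E
```

```text
clock: 13.42
tcp_pos: [0.48, 0.0663, 0.3803]
orientation: [-0.297, 2.066, -2.067]
contact_force: [-0.6, 0.7, -2.2]
grip_width: 0.0437
[-12.95  11.54 -25.66]
```

View pics/wrist11.png

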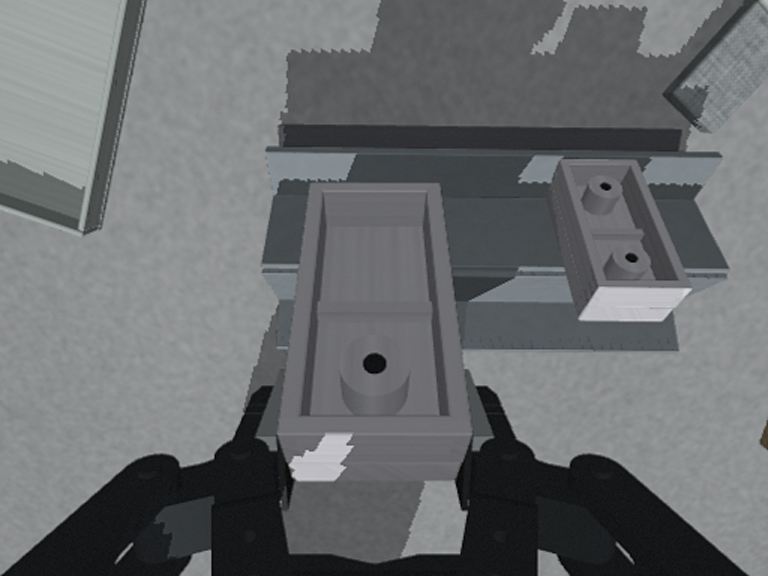

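```bash
python3 -m jog '[[[-2.5,0,-5],0,1],[[-5,0,-10],0,1],[[-7.5,0,-15],0,1],[[-10,0,-20],0,1],[[-13,0,-25.7],0,1],[[-13,4,-25.7],0,1],[[-13,8,-25.7],0,1],[[-13,11.5,-25.7],0,1],[[-13,11.5,-25.7],0,1]]' 20
python3 - <<'E'
from m import *
print(dw([.532,.349,.08]))
for n in("wrist","side"):
  f=cam(n); crop(f,*((0,0,512,384,1.5) if n=="wrist" else (130,40,330,250,3)),n+"12.png")
E
```

```text
clock: 14.65
tcp_pos: [0.5297, 0.3478, 0.2578]
orientation: [-0.311, 2.065, -2.076]
contact_force: [-0.4, -0.1, -1.7]
grip_width: 0.0438
[-0.44  2.27 -0.11]
```

View pics/wrist12.png

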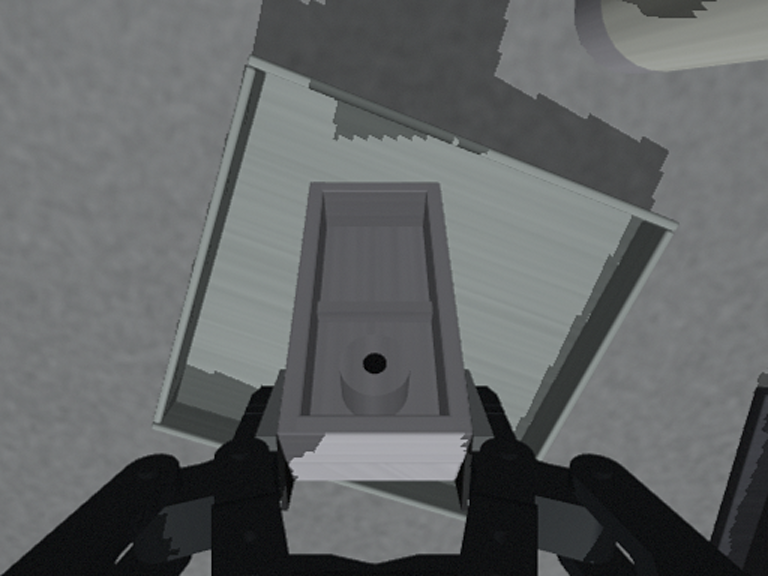

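View pics/side12.png

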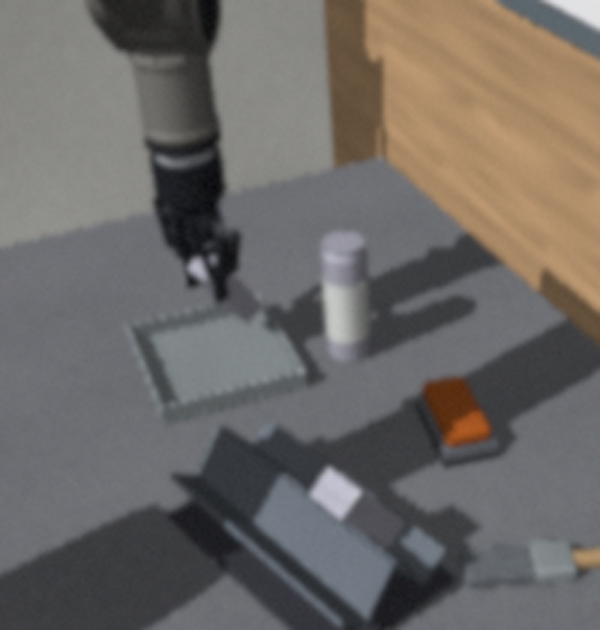

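```bash
python3 -m jog '[[[-0.2,0.5,0],0.17,1],[[-0.3,1,0],0.34,1],[[-0.3,2,0],0.34,1],[[-0.3,2.5,0],0.34,1],[[-0.3,2.8,0],0.34,1],[[-0.3,2.8,0],0.34,1]]' 20
python3 - <<'E'
from m import *
print(dw([.532,.349,.0755]))
for n in("wrist",):
  f=cam(n); crop(f,*((0,0,512,384,1.5) if n=="wrist" else (130,40,330,250,3)),n+"13.png")
E
```

```text
clock: 15.5
tcp_pos: [0.5346, 0.3502, 0.235]
orientation: [-0.056, -2.195, 2.195]
contact_force: [0.3, 0.3, -1.3]
grip_width: 0.0436
[0.25 0.45 0.13]
```

View pics/wrist13.png

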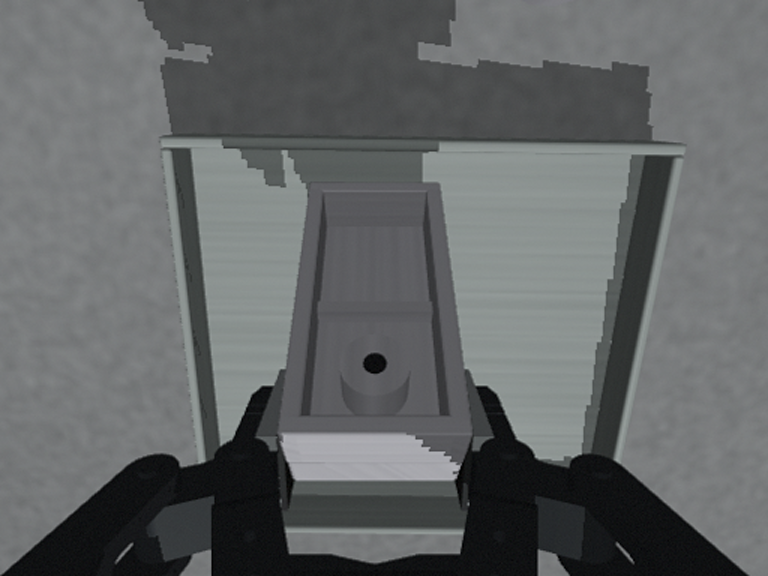

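```bash
python3 -m jog '[[[0.2,0.3,0.8],0,1],[[0.2,0.6,0.8],0,1],[[1,1.1,0.8],0,1],[[2,1.8,0.8],0,1],[[2.8,2.6,0.8],0,1],[[3.5,3.4,0.8],0,1],[[3.5,3.4,0.8],0,1]]' 20
python3 - <<'E'
from m import *
print(dw([.49,.345,.05]))
for n in("wrist","side"):
  f=cam(n); crop(f,*((0,0,512,384,1.5) if n=="wrist" else (130,40,330,250,3)),n+"14.png")
E
```

```text
clock: 16.42
tcp_pos: [0.498, 0.3444, 0.2007]
orientation: [-0.054, -2.194, 2.196]
contact_force: [-1.7, -0.7, 0.4]
grip_width: 0.0436
[ 0.78 -0.43 -0.03]
```

View pics/wrist14.png

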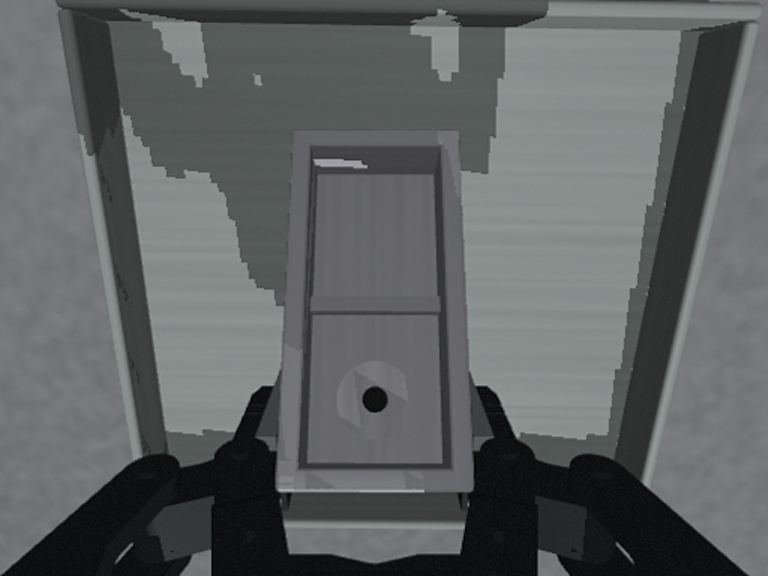

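View pics/side14.png

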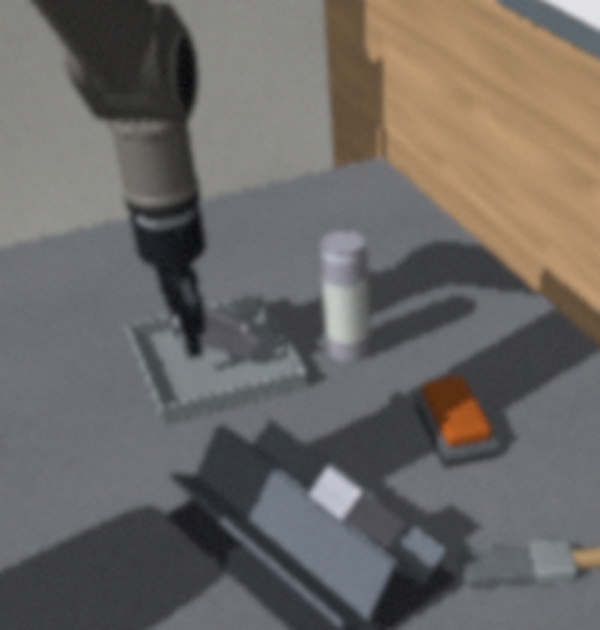

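```bash
python3 -m jog '[[[0.3,0.7,0],0,1],[[0.4,1.3,0],0,1],[[0.4,1.3,0],0,1]]' 20
python3 -m jog '[[[0,0,0],0,0.3],[[0,0,0],0,-0.3],[[0,0,0],0,-1],[[0,0,0],0,-1],[[0,0,0],0,-1]]' 20
python3 -m jog '[[[0,-3,0],0,-1],[[0,-8,0],0,-1],[[0,-13,0],0,-1],[[0,-13,0],0,-1]]' 20
python3 - <<'E'
from m import *
for n in("wrist","scene"):
  f=cam(n); crop(f,*((0,0,512,384,1.5) if n=="wrist" else (310,200,480,350,4)),n+"15.png")
  import pickle; pickle.dump(f,open(n+"15.pkl","wb"))
E
```

```text
clock: 16.9
tcp_pos: [0.4948, 0.3449, 0.1882]
orientation: [-0.056, -2.196, 2.194]
contact_force: [-1.6, 1.3, 1.2]
grip_width: 0.0436
clock: 17.52
tcp_pos: [0.4953, 0.3442, 0.1882]
orientation: [-0.058, -2.195, 2.195]
contact_force: [-0.1, 0.1, 0.4]
grip_width: 0.0853
clock: 18.02
tcp_pos: [0.4963, 0.3455, 0.3227]
orientation: [-0.065, -2.204, 2.192]
contact_force: [-0.4, -0.1, -0.1]
grip_width: 0.0855
```

View pics/wrist15.png

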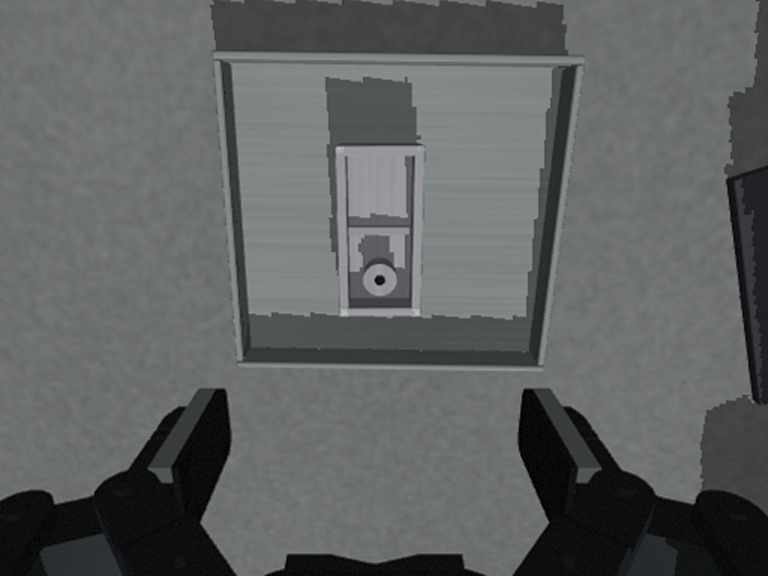

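View pics/scene15.png

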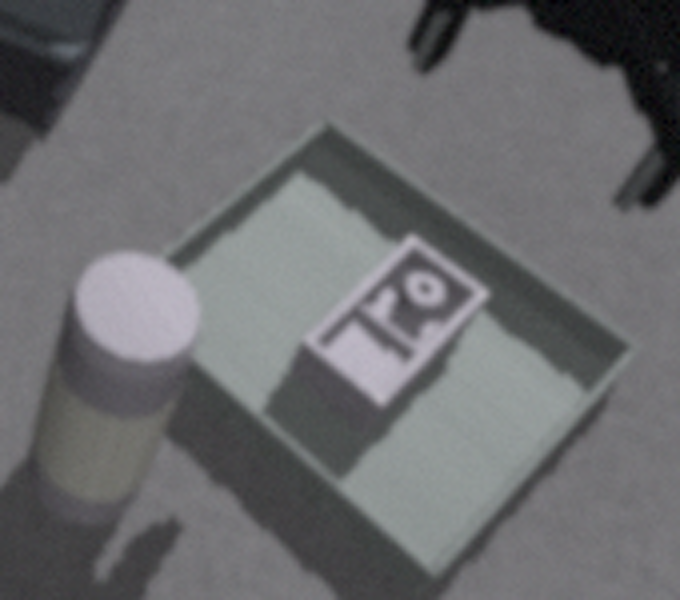

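Run:
```python
from m import *
f=cam("scene"); crop(f,0,0,512,384,1.5,"fin.png")
T=rackT(RP); tr=lambda L:np.array([T(a) for a in L])
f2=cam("side"); draw(f2,[(tr(coverlines(-.06)*[-1,1,1]),(0,0,255))],(130,90,330,270),4,"finsd.png")
```

```text
(no output)
```

View pics/fin.png

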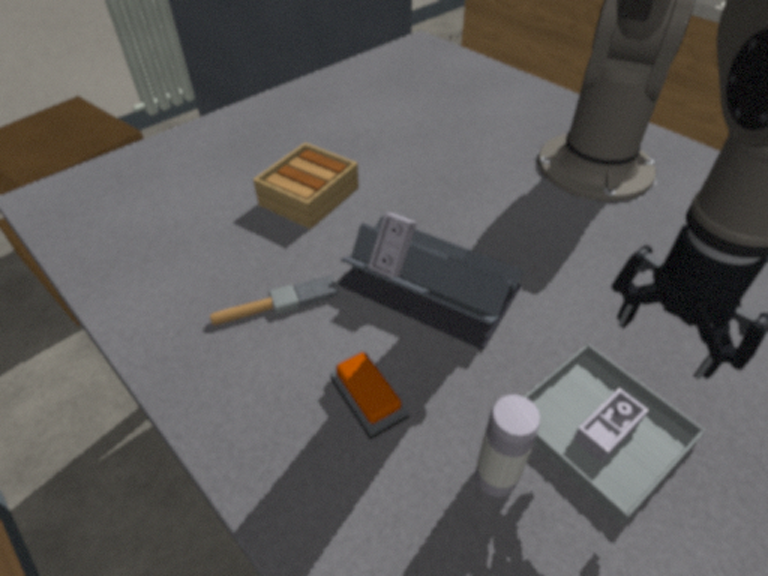

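View pics/finsd.png

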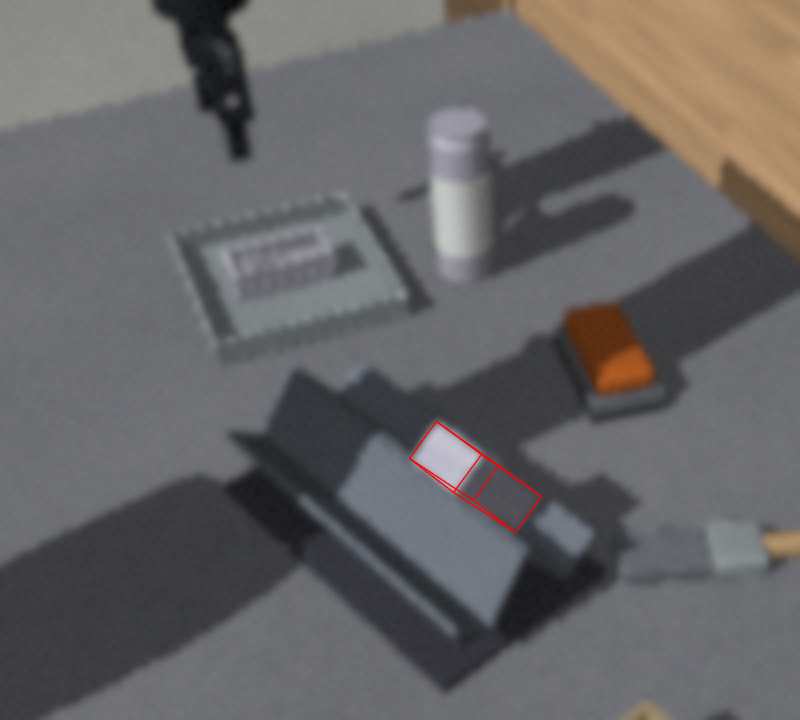

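The last pictures match the model. The cover at (390,245) in the scene view is home on the far ledge, and the other lies flat in the tray at (613,420). The other objects have not moved.

```bash
python3 -c "
from bench import *
print(hand_in())"
```

```text
the job is handed in; nothing more can be done
None
```

Both covers are turned over, inspected and placed, and the job was handed in at about 18 s of the 54 s allowed.

- **Cover nearer the crate:** it has both bosses, so it is complete. It stands on the far ledge with its underside outward. The outline of a cover in the home position lined up with it in the wrist and side pictures.
- **Cover nearer the tray:** it has one boss and bare floor in place of the other, so it is faulty. It lies flat and underside up near the middle of the tray floor.

To turn them, I gripped each cover near its top and rolled its lower edge down the far face. The faulty one was then laid down against the tray floor.

In the last pictures the sanding block, spray can and brush were where they started, and the gripper was open and clear of everything. The largest contact force in any reading was about 9 N, and none of the checks failed. The early scene and side pictures disagreed by a few pixels on the rack's angle; the closer wrist picture settled it before the first grasp. I judged the final tilts and positions from the pictures and did not measure them separately.

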